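# Fetch the gift box from behind the packing supplies and pack it

## Task

First move the pump bottle, the glue bottle and the spray can out of the way, standing all three on the black rubber mat; only then take the gift box with the red lid from behind them and lay it flat, lid up, in the middle of the open shipping carton, its length along the carton's length. Then put the three supplies back, each standing upright in the middle of the card of its own colour. Lower everything into place rather than dropping it, and never tip a bottle or the can over.

Things in the scene. Friction and masses are not known exactly. Their poses are not given: they have to be found in the camera images.
- gift_box: The wanted gift box: kraft cardboard with a red lid and one white paper band over its middle, closed and rigid, 80 x 50 x 45 mm (own x, y, z), 0.1 to 0.2 kg. Origin: centre of its underside; x along its 80 mm length. It lies on the plywood board right behind the row of three supplies (its near long side about 12 to 18 mm behind them), length roughly along the row; a small ink jar (32 mm wide, 42 mm tall) stands at about 15 mm or more from each of its ends.
- pump_bottle: White pump-dispenser bottle with a green pump head whose spout reaches 24 mm from the axis, above 129 mm height, 48 mm diameter over the straight part of its side up to 95 mm height, 135 mm tall in all, 0.15 to 0.33 kg, with a band of green round the body. Origin: centre of its underside; z up along its axis. Starts standing on the green card, turned any way about its axis.
- glue_bottle: White glue bottle with an orange pointed nozzle, 48 mm diameter over the straight part of its side up to 95 mm height, 138 mm tall in all, 0.15 to 0.33 kg, with a band of orange round the body. Origin: centre of its underside; z up along its axis. Starts standing on the orange card, turned any way about its axis.
- spray_can: Aluminium spray can with a blue cap 38 mm wide, 50 mm diameter over the straight part of its side up to 95 mm height, 137 mm tall in all, 0.15 to 0.33 kg, with a band of blue round the body. Origin: centre of its underside; z up along its axis. Starts standing on the blue card, turned any way about its axis.
- card_green: Green card, 74 x 74 mm, 2 mm thick, fixed on the plywood board: the place of the pump bottle, which stands over its middle at the start. Origin: centre of its underside, so its upper face is 2 mm above this. y runs along the row of three cards, which are 80 mm apart in an order that changes; x points across the row, from the cards to the gift box.
- card_orange: Orange card, 74 x 74 mm, 2 mm thick, fixed on the plywood board: the place of the glue bottle, which stands over its middle at the start. Origin: centre of its underside, so its upper face is 2 mm above this. y runs along the row of three cards, which are 80 mm apart in an order that changes; x points across the row, from the cards to the gift box.
- card_blue: Blue card, 74 x 74 mm, 2 mm thick, fixed on the plywood board: the place of the spray can, which stands over its middle at the start. Origin: centre of its underside, so its upper face is 2 mm above this. y runs along the row of three cards, which are 80 mm apart in an order that changes; x points across the row, from the cards to the gift box.
- board: Plywood stock board fixed on the bench, 165 x 260 x 6 mm (own x, y, z), carrying the cards and the gift box on its upper face. Origin: centre of its underside; x points away from the robot, from the row of cards (37 mm to the -x side of its centre line) to the gift box, y along the row.
- mat: Black rubber mat fixed flat on the bench to the left or right of the board, 260 x 170 x 4 mm (own x, y, z): the side area, empty at the start. Origin: centre of its underside; x along its length, roughly away from the robot.
- carton: Open cardboard shipping carton fixed on the bench on the other side of the board, 200 x 150 x 60 mm outside (own x, y, z), walls and floor 4 mm thick, no lid, empty; two short flaps slope down and outward beyond its x ends. Origin: centre of its underside, so the inner floor is 4 mm above it; x along its 200 mm length.

How it is judged:
By the outcome, as a careful person would: the job done as asked, in the order asked, and still so for the second after the job is handed in, with the robot touching nothing.
It also fails if it takes over 146 s, if anything falls off the work surface, if the arm or the gripper's body presses on something with over 40 N, if the wrist force passes 120 N, or if a joint passes its speed limit or range.

## Robot

A 7-joint arm with a two-finger parallel gripper is mounted at the origin on the work surface. World frame = base frame: x ahead of the robot, y to its left, z up, the work surface at z = 0. Lengths are in m, angles in rad, forces in N, time in s.
With the tool pointing down it reaches from about 0.35 to 0.9 m from the base axis. Payload 19.9 kg.
Tool frame: the origin (TCP) lies at the very end of the fingers, on their centre line; the grasp point (between the pads) lies 19 mm behind it; z points along the fingers, y is the line along which they close (so a half turn about z gives the same grasp; the last joint's range is limited). The gripper opens to 94 mm and grips with 3 to 60 N. Pads are 16 mm wide; open, the fingers measure 119 mm over their backs; the gripper's body (75 mm by 177 mm) begins 78 mm behind the grasp point.
Start: joints at [-1.294, 0.417, -0.01, 1.614, 0.005, 1.111, -0.053], TCP at [0.195, 0.594, 0.205] pointing down, gripper open.
Joint ranges: [-2.81, 2.81], [-0.39, 2.02], [-1.27, 1.25], [0.06, 2.57], [-1.19, 4.33], [0.19, 2], [-2.82, 2.82]. Speed limits (rad/s): [1.89, 1.89, 2.39, 2.39, 3.01, 3.01, 3.01].

## Interface

Orientations are given as a unit quaternion [w, x, y, z].
In Python, from bench import r, capture, camera_info gives the robot as it stands. The module is installed in compiled form; this text tells all that it offers.
- The arm moves only by the tool jog_arm, never from a script. Its argument "series" is a list of rows, each a list of 3 entries, a list of its own where there are three numbers: the shift along the tool's x, y, z in cm, then the turn, a rotation vector about the tool's x, y, z in rad, then the opening, from -1 (shut) to 1 (fully open). A call has 1 to 8 rows; each row is the pose to reach, as a shift and turn from the pose commanded when the call began, along the tool's axes at that moment; what a row does not reach only later rows make up. A row lasts 1/10 s, in which the tool goes at most 50 mm and 8.59 degrees, less where a joint would pass 70% of its speed; a pose out of reach is approached as far as the arm can. A call with a gripper value outside its range is refused whole. The fingers move at their own pace and stop on an object; "squeeze" is the grip in N (left out, the last holds). Time passes only in rows, so rows that repeat a pose let the fingers close. It gives the time, the measured TCP pose, the force, the opening and the grip force at its end, in the units of the state.
- r.get_state(): the state, without advancing time (a new reading comes with each control period).
- capture(name): name is "scene" or "top" or "wrist"; returns (picture, depth): 400x640x3 uint8, red, green, blue; 400x640 float32, m along the optical axis (not along the pixel's ray), 0 where there is no reading.
- camera_info(name): a dict with "intrinsics" (3x3 intrinsics, pixels), "D" ([k1, k2, p1, p2, k3] as OpenCV has them; the pictures are not rectified), "world_to_cam" (4x4, takes a point from world to camera coordinates). Camera axes: x right, y up, looking along -z (the intrinsics and any distortion apply to the point x, -y, -z); pixel columns grow to the right and rows downward; lengths in m; the calibration is good to about 2 mm. A picture is of the moment at which its call begins: read the wrist's pose just before it. camera_info takes no time and is no camera call; for the wrist camera it gives the pose at the moment of the call.
- r.job_done(): hands the job in; it is judged then, once.
The state is a dict: "clock": time; "q": joint angles; "qd": joint speeds; "effort": joint torques, N m; "tool_pos": TCP position; "tcp_rot": TCP orientation; "contact_force": force on the tool from outside, world axes, zero at the start; "wrist_torque": the same for the moment, N m; "grip_width": finger opening in m; "finger_force": force on a finger pad.
Only numpy, scipy, OpenCV 4.12 (cv2) and the standard library are available. Lean on these libraries where they do the work, as an engineer would, in place of code of your own. Each camera call takes 0.05 s, during which the arm holds its last target. There are 200 camera calls.

## Working session

There is one attempt and no reset: what is moved stays moved. The work goes in short steps, Python scripts to look and compute and a tool call to move; the robot and the scene stay as the last step left them, time stands still between calls to the robot, and variables do not carry over. Pictures are saved under pics/ and viewed, at most 14 in all, crops included, and the job is handed in when it is done.

Besides the shell and the picture viewer there is one more tool, called after "Emit:" as a command line: name --argument value ..., lists and objects as JSON in quotes. jog_arm: Moves the arm, as the interface text tells. Its arguments: {"type":"object","properties":{"series":{"type":"array"},"squeeze":{"type":"number"}},"required":["series"]}

```bash
mkdir -p pics; cat > h.py <<'E'
import numpy as np, cv2
from bench import r, capture, camera_info
def shot(n,f):
    p,d=capture(n); cv2.imwrite('pics/'+f,p[:,:,::-1]); np.savez('pics/'+f[:-4]+'.npz',p=p,d=d,W=camera_info(n)["world_to_cam"]); return p,d
def ray(n,uv,W=None):
    c=camera_info(n); W=np.array(c["world_to_cam"]) if W is None else W
    q=cv2.undistortPoints(np.array(uv,float).reshape(-1,1,2),np.array(c["intrinsics"]),np.array(c["D"])).reshape(-1,2)
    d=np.c_[q[:,0],-q[:,1],-np.ones(len(q))]@W[:3,:3]
    return -W[:3,:3].T@W[:3,3],d
def plane(n,uv,z,W=None):
    o,d=ray(n,uv,W); return o+d*((z-o[2])/d[:,2])[:,None]
def cloud(n,p,d,W=None):
    v,u=np.nonzero(d>0); o,dr=ray(n,np.c_[u,v],W)
    return o+dr*d[v,u][:,None],p[v,u],np.c_[u,v]
E
python3 - <<'E'
from h import *
for n in("scene","top"):
    p,d=shot(n,n+'0.png'); c=camera_info(n); W=np.array(c["world_to_cam"]); print(n,np.round(-W[:3,:3].T@W[:3,3],3),np.round(c["D"],3),np.round(c["intrinsics"],0).tolist(),(d>0).mean())
print(r.get_state())
E
```

```text
scene [ 0.829 -0.454  0.896] [-0.055  0.     0.     0.     0.   ] [[383.0, 0.0, 315.0], [0.0, 383.0, 204.0], [0.0, 0.0, 1.0]] 0.995859375
top [ 0.321 -0.     1.106] [-0.125  0.     0.     0.     0.   ] [[441.0, 0.0, 322.0], [0.0, 441.0, 202.0], [0.0, 0.0, 1.0]] 0.995984375
{'clock': 0.1, 'q': array([-1.29449917,  0.41790603, -0.01030138,  1.61410336,  0.00470195,
        1.11072719, -0.05304081]), 'qd': array([-8.49082512e-04, -4.66132557e-04, -1.29200556e-03, -1.32915814e-03,
       -1.67261715e-03,  9.25509720e-05, -3.07302430e-04]), 'effort': array([-3.86221782e-04, -8.52580404e+01,  6.38275892e-01, -4.26686919e+01,
       -4.90960339e-02,  1.64117612e-02,  5.73656007e-05]), 'tool_pos': array([0.19520127, 0.59337166, 0.20489748]), 'tcp_rot': array([-4.42688800e-05,  1.58247263e-01,  9.87399357e-01, -5.58400069e-04]), 'contact_force': array([-0.45915719, -0.13512695,  0.94114005]), 'wrist_torque': array([-0.04690171, -0.01205463,  0.00415312]), 'finger_force': 0.0, 'grip_width': 0.0939628799864726}
```

View pics/top0.png

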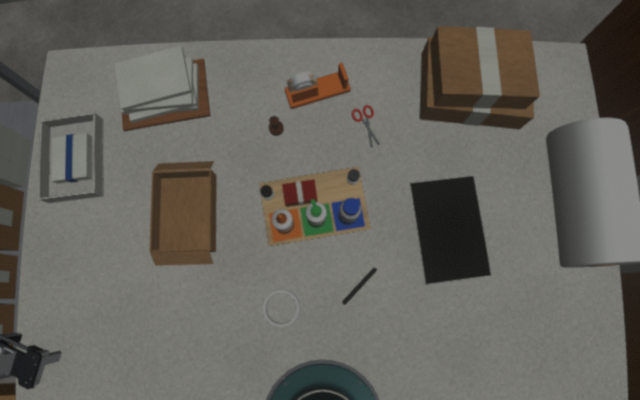

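View pics/scene0.png

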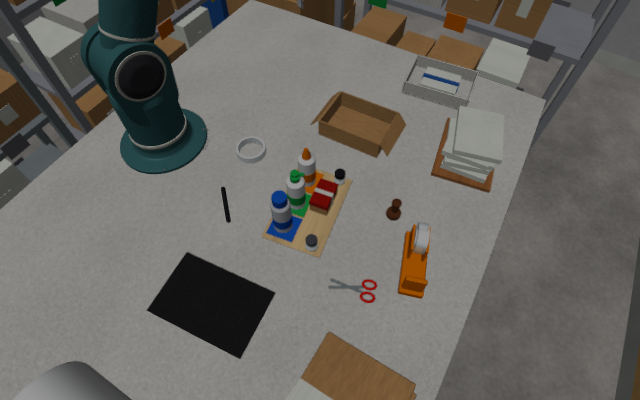

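The top view shows the board at about (315,205) with the orange, green and blue cards from left to right and the box behind them at (300,192). The carton is at (184,212) on the left and the mat at (450,230) on the right. The scene view confirms this layout.

```bash
cat > m.py <<'E'
from h import *
def rect(P):
    (c,s,a)=cv2.minAreaRect((P[:,:2]*1000).astype(np.float32)); 
    return np.round(c,1),np.round(s,1),round(a,1)
z=np.load('pics/top0.npz'); p,d,W=z['p'],z['d'],z['W']
X,C,uv=cloud('top',p,d,W); hsv=cv2.cvtColor(p,cv2.COLOR_RGB2HSV)
X0=X[(abs(uv[:,0]-240)<20)&(uv[:,1]>60)&(uv[:,1]<350)]; print('bench z',np.median(X0[:,2]),X0[:,2].std())
def big(m,box):
    k=np.zeros(m.shape,np.uint8); u0,u1,v0,v1=box; k[v0:v1,u0:u1]=m[v0:v1,u0:u1]
    c=max(cv2.findContours(k,cv2.RETR_EXTERNAL,cv2.CHAIN_APPROX_NONE)[0],key=cv2.contourArea); return c.reshape(-1,2)
mat=big(hsv[...,2]<45,(400,505,160,300)); print('mat',rect(plane('top',mat,.004,W)))
b=big(hsv[...,1]>75,(250,385,155,255)); print('board',rect(plane('top',b,.006,W)))
car=(uv[:,0]>140)&(uv[:,0]<230)&(uv[:,1]>150)&(uv[:,1]<275)
P=X[car]; Q=P[(P[:,2]>.05)&(P[:,2]<.068)]; print('carton',rect(Q),len(Q))
H=hsv[uv[:,1],uv[:,0]]
rg=(uv[:,0]>255)&(uv[:,0]<375)&(uv[:,1]>160)&(uv[:,1]<250)
for n,lo,hi in(('or',5,18),('gr',50,85),('bl',105,130)):
    for zl,zh in((-.0,.02),(.1,.15)):
        m=rg&(H[:,0]>=lo)&(H[:,0]<=hi)&(H[:,1]>130)&(X[:,2]>zl)&(X[:,2]<zh); print(n,zl,rect(X[m]),m.sum(),X[m].mean(0).round(4))
red=rg&((H[:,0]<5)|(H[:,0]>172))&(H[:,1]>130)
print('red',rect(X[red&(X[:,2]>.035)&(X[:,2]<.07)]),np.median(X[red][:,2]))
for s in((260,272,183,198),(346,360,168,182)):
    m=(uv[:,0]>s[0])&(uv[:,0]<s[1])&(uv[:,1]>s[2])&(uv[:,1]<s[3])&(X[:,2]>.035); print('jar',rect(X[m]))
E
python3 m.py
```

```text
bench z -3.4674071899720715e-05 0.0020805810984867736
mat (array([ 461.2, -334.8]), array([254.8, 165.2]), 5.9)
board (array([525.6,  11. ]), array([161.2, 255.7]), 8.9)
carton (array([509.5, 336.9]), array([228.6, 151.6]), 0.6) 1211
or -0.0 (array([515.1,  80.5]), array([ 87. , 165.2]), 83.5) 427 [0.4683 0.0781 0.0082]
or 0.1 (array([470.8,  90.6]), array([15.8, 33.6]), 29.2) 56 [0.4737 0.0835 0.1346]
gr -0.0 (array([489.4,   4.8]), array([65.2, 65.3]), 8.7) 230 [0.475  0.0046 0.0078]
gr 0.1 (array([495.6,   6.1]), array([15.5, 30. ]), 89.2) 56 [0.4909 0.0066 0.144 ]
bl -0.0 (array([502. , -73.6]), array([68.5, 68.9]), 8.9) 254 [ 0.491  -0.0676  0.0084]
bl 0.1 (array([496.3, -73.5]), array([33.5, 34.1]), 85.9) 192 [ 0.4971 -0.0725  0.1449]
red (array([551.3,  45.8]), array([49.4, 74.7]), 8.4) 0.05189274438823854
jar (array([556.4, 128.1]), array([29.9, 25.1]), 0.7)
jar (array([592.7, -87.2]), array([28.4, 28.1]), 43.5)
```

```bash
cat >> h.py <<'E'
from scipy.spatial.transform import Rotation as R
def go(x,y,z,yaw):
    "shift (cm) and turn in tool axes to TCP x,y,z with tool y at yaw deg, pointing down"
    s=r.get_state(); w,a,b,c=s['tcp_rot']; T=R.from_quat([a,b,c,w])
    t=np.radians(yaw); Y=np.array([np.cos(t),np.sin(t),0]); Z=np.array([0,0,-1.]); G=R.from_matrix(np.c_[np.cross(Y,Z),Y,Z])
    print('shift',np.round(T.inv().apply(np.array([x,y,z])-s['tool_pos'])*100,2),'turn',np.round((T.inv()*G).as_rotvec(),3),'at',s['tool_pos'].round(4),'t',round(s['clock'],2),'F',s['contact_force'].round(1),'q',s['q'].round(2))
E
python3 -c "
from h import *
go(.489,.005,.30,8.9)"
```

```text
shift [-46.3  -46.72  -9.45] turn [-1.000e-03  1.000e-03  1.098e+00] at [0.1952 0.5934 0.2049] t 0.1 F [-0.5 -0.1  0.9] q [-1.29  0.42 -0.01  1.61  0.    1.11 -0.05]
```

Emit:
jog_arm --series '[[[-5, -5, -9.5], [0, 0, 0.15], 1], [[-46.3, -46.7, -9.5], [0, 0, 1.098], 1], [[-46.3, -46.7, -9.5], [0, 0, 1.098], 1], [[-46.3, -46.7, -9.5], [0, 0, 1.098], 1], [[-46.3, -46.7, -9.5], [0, 0, 1.098], 1], [[-46.3, -46.7, -9.5], [0, 0, 1.098], 1], [[-46.3, -46.7, -9.5], [0, 0, 1.098], 1], [[-46.3, -46.7, -9.5], [0, 0, 1.098], 1]]'

```text
clock: 0.9
tool_pos: [0.3649, 0.2531, 0.2762]
tcp_rot: [-0.0, 0.652, 0.758, 0.0]
contact_force: [1.7, 1.2, 0.4]
grip_width: 0.0938
finger_force: 0.0
```

```bash
python3 -c "
from h import *
go(.489,.005,.30,8.9)"
```

```text
shift [-26.38   8.59  -2.39] turn [-0.    -0.    -0.006] at [0.3649 0.2531 0.2762] t 0.9 F [1.7 1.2 0.4] q [-1.01  0.01  0.34  1.96 -0.    1.18 -0.52]
```

Emit:
jog_arm --series '[[[-25, 8, -2.4], [0, 0, 0], 1], [[-25, 8, -2.4], [0, 0, 0], 1], [[-25, 8, -2.4], [0, 0, 0], 1], [[-25, 8, -2.4], [0, 0, 0], 1], [[-25, 8, -2.4], [0, 0, 0], 1], [[-25, 8, -2.4], [0, 0, 0], 1], [[-25, 8, -2.4], [0, 0, 0], 1], [[-25, 8, -2.4], [0, 0, 0], 1]]'

```text
clock: 1.7
tool_pos: [0.4818, 0.021, 0.2997]
tcp_rot: [-0.0, 0.65, 0.76, -0.0]
contact_force: [-0.3, 0.3, -0.2]
grip_width: 0.0941
finger_force: 0.0
```

```bash
python3 -c "
from h import *
go(.489,.005,.30,8.9)
shot('wrist','w1.png')"
```

```text
shift [-1.7   0.47 -0.03] turn [-0.001  0.    -0.   ] at [0.4818 0.021  0.2997] t 1.7 F [-0.3  0.3 -0.2] q [-0.71  0.08  0.64  1.85 -0.05  1.23  0.1 ]
```

View pics/w1.png

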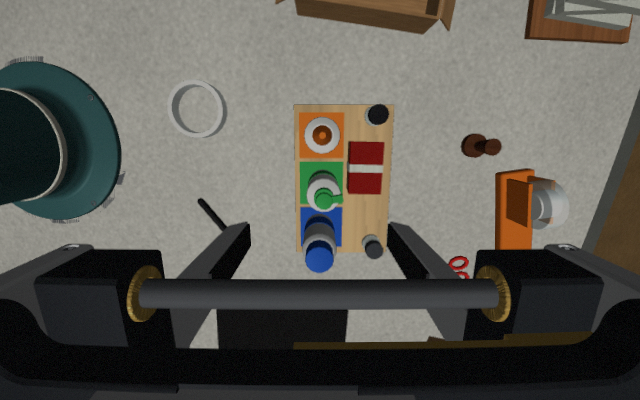

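The wrist view shows the orange card at (322,135), green at (322,185), blue at (320,228) and the box at (366,168), with the row running vertically in the picture.

```bash
cat > m2.py <<'E'
from h import *
from scipy.optimize import least_squares
from m import rect
print('-----')
z=np.load('pics/w1.npz'); p,d,W=z['p'],z['d'],z['W']
X,C,uv=cloud('wrist',p,d,W); H=cv2.cvtColor(p,cv2.COLOR_RGB2HSV)[uv[:,1],uv[:,0]]
t=np.load('pics/top0.npz'); XT=cloud('top',t['p'],t['d'],t['W'])[0]
s=np.load('pics/scene0.npz'); XS=cloud('scene',s['p'],s['d'],s['W'])[0]
for n,c,rad in(('glue',(.477,.084),.024),('pump',(.489,.005),.024),('can',(.5016,-.074),.025)):
    for nm,Q in(('w',X),('s',XS)):
        m=(np.hypot(Q[:,0]-c[0],Q[:,1]-c[1])<.036)&(Q[:,2]>.025)&(Q[:,2]<.1); P=Q[m]
        if len(P)<20: print(n,nm,'few');continue
        f=least_squares(lambda v:np.hypot(P[:,0]-v[0],P[:,1]-v[1])-rad,c,loss='soft_l1',f_scale=.002); print(n,nm,(f.x*1000).round(1),len(P),round(1000*np.abs(f.fun).mean(),1))
for n,lo,hi in(('or',5,18),('gr',50,85),('bl',105,130)):
    m=(H[:,0]>=lo)&(H[:,0]<=hi)&(H[:,1]>150)&(X[:,2]>0)&(X[:,2]<.016)&(X[:,0]<.56)&(np.abs(X[:,1])<.13); print(n,rect(X[m]),m.sum())
red=((H[:,0]<5)|(H[:,0]>172))&(H[:,1]>130)&(X[:,2]>.04)&(X[:,2]<.06)&(X[:,0]<.62)&(abs(X[:,1])<.15)
print('red',rect(X[red]),np.median(X[red][:,2]))
for c in((.556,.128),(.593,-.087)):
    m=(np.hypot(X[:,0]-c[0],X[:,1]-c[1])<.03)&(X[:,2]>.04)&(X[:,2]<.06); print('jar',rect(X[m]))
E
python3 m2.py|sed -n '/-----/,$p'
```

```text
-----
glue w few
glue s [476.8  85.7] 240 0.8
pump w [489.6   9. ] 200 0.4
pump s [491.2   6.3] 276 0.7
can w [496.1 -69.8] 435 0.4
can s [497.6 -72.4] 290 0.7
or (array([483.1,  76.3]), array([ 87. , 100.9]), 7.9) 1001
gr (array([331.5, -29.3]), array([389.2,  95.1]), 9.7) 720
bl (array([424. , -81.5]), array([223.7,  70.3]), 8.7) 566
red (array([549.8,  49.9]), array([50. , 79.8]), 7.7) 0.052396106424179745
jar (array([554.3, 132.6]), array([28.5, 27.8]), 53.2)
jar (array([592.4, -83.8]), array([29.1, 28.4]), 11.4)
```

```bash
python3 -c "
from h import *
go(.497,-.072,.22,8.9);go(.497,-.072,.065,8.9)"
```

```text
shift [-9.48  0.06  7.98] turn [-0.001 -0.     0.001] at [0.4817 0.0215 0.2998] t 1.75 F [ 0.5 -0.4 -0. ] q [-0.71  0.08  0.64  1.85 -0.05  1.23  0.1 ]
shift [-9.48  0.07 23.48] turn [-0.001 -0.     0.001] at [0.4817 0.0215 0.2998] t 1.75 F [ 0.5 -0.4 -0. ] q [-0.71  0.08  0.64  1.85 -0.05  1.23  0.1 ]
```

Emit:
jog_arm --series '[[[-5, 0, 3], [0, 0, 0], 1], [[-9.5, 0, 5], [0, 0, 0], 1], [[-9.5, 0, 8], [0, 0, 0], 1], [[-9.5, 0, 12], [0, 0, 0], 1], [[-9.5, 0, 16], [0, 0, 0], 1], [[-9.5, 0, 20], [0, 0, 0], 1], [[-9.5, 0, 22.5], [0, 0, 0], 1], [[-9.5, 0, 23.5], [0, 0, 0], 1]]'

```text
clock: 2.55
tool_pos: [0.4954, -0.072, 0.0629]
tcp_rot: [-0.001, 0.65, 0.76, -0.001]
contact_force: [-0.3, -0.5, -0.1]
grip_width: 0.0937
finger_force: 0.0
```

Emit:
jog_arm --series '[[[0, 0, 0], [0, 0, 0], 0], [[0, 0, 0], [0, 0, 0], 0], [[0, 0, 0], [0, 0, 0], -0.5], [[0, 0, 0], [0, 0, 0], -0.5], [[0, 0, 0], [0, 0, 0], -0.5], [[0, 0, 0], [0, 0, 0], -0.5]]' --squeeze 20

```text
clock: 3.15
tool_pos: [0.497, -0.0734, 0.0654]
tcp_rot: [0.0, 0.65, 0.76, 0.0]
contact_force: [-1.4, -0.2, 1.9]
grip_width: 0.0497
finger_force: 5.6
```

Emit:
jog_arm --series '[[[0, 0, 0], [0, 0, 0], -0.5], [[0, 0, -1], [0, 0, 0], -0.5], [[0, 0, -3], [0, 0, 0], -0.5], [[-1, 0, -5], [0, 0, 0], -0.5], [[-3, 0.1, -6], [0, 0, 0], -0.5], [[-6, 0.2, -6], [0, 0, 0], -0.5], [[-9.5, 0.3, -6], [0, 0, 0], -0.5], [[-13, 0.4, -6], [0, 0, 0], -0.5]]' --squeeze 30

```text
clock: 3.95
tool_pos: [0.5209, -0.2023, 0.1257]
tcp_rot: [0.0, 0.65, 0.76, 0.0]
contact_force: [0.9, -0.4, -2.8]
grip_width: 0.0496
finger_force: 30.0
```

Emit:
jog_arm --series '[[[-3.5, 0, 0], [0, 0, 0], -0.5], [[-7, 0.1, 0], [0, 0, 0], -0.5], [[-10.5, 0.2, 0], [0, 0, 0], -0.5], [[-13.5, 0.3, 0], [0, 0, 0], -0.5], [[-15.5, 0.3, 0], [0, 0, 0], -0.5], [[-16.7, 0.3, 0], [0, 0, 0], -0.5], [[-16.7, 0.3, 2], [0, 0, 0], -0.5], [[-16.7, 0.3, 3.5], [0, 0, 0], -0.5]]'

```text
clock: 4.75
tool_pos: [0.5494, -0.3653, 0.0894]
tcp_rot: [-0.0, 0.65, 0.76, 0.0]
contact_force: [0.3, 1.2, -3.4]
grip_width: 0.0492
finger_force: 30.0
```

```bash
python3 -c "
from h import *
go(.5497,-.366,.0612,8.9)"
```

```text
shift [-0.07  0.02  2.82] turn [-0. -0. -0.] at [ 0.5494 -0.3653  0.0894] t 4.75 F [ 0.3  1.2 -3.4] q [ 0.12  0.68  0.61  1.63 -0.45  0.98  1.04]
```

Emit:
jog_arm --series '[[[0, 0, 1.2], [0, 0, 0], -0.5], [[0, 0, 2.2], [0, 0, 0], -0.5], [[0, 0, 2.6], [0, 0, 0], -0.5], [[0, 0, 2.8], [0, 0, 0], -0.5], [[0, 0, 2.9], [0, 0, 0], -0.5], [[0, 0, 2.95], [0, 0, 0], -0.5], [[0, 0, 2.95], [0, 0, 0], -0.5]]'

```text
clock: 5.45
tool_pos: [0.5498, -0.3659, 0.0614]
tcp_rot: [0.0, 0.65, 0.76, 0.0]
contact_force: [-1.9, 1.3, 4.2]
grip_width: 0.049
finger_force: 30.0
```

Emit:
jog_arm --series '[[[0, 0, 0], [0, 0, 0], 0.3], [[0, 0, 0], [0, 0, 0], 1], [[0, 0, 0], [0, 0, 0], 1], [[0, 0, 0], [0, 0, 0], 1], [[0, 0, -3], [0, 0, 0], 1], [[0, 0, -7], [0, 0, 0], 1], [[0, 0, -11], [0, 0, 0], 1], [[0, 0, -12], [0, 0, 0], 1]]'

```text
clock: 6.25
tool_pos: [0.5507, -0.3671, 0.185]
tcp_rot: [0.003, 0.65, 0.76, 0.0]
contact_force: [0.0, 0.5, 0.8]
grip_width: 0.0942
finger_force: 0.0
```

```bash
python3 -c "
from h import *
go(.490,.0065,.18,8.9)"
```

```text
shift [37.85 -0.24  0.37] turn [ 0.004  0.003 -0.001] at [ 0.5507 -0.3671  0.185 ] t 6.25 F [0.  0.5 0.8] q [ 0.08  0.58  0.67  1.56 -0.39  1.14  0.99]
```

Emit:
jog_arm --series '[[[5, 0, 0], [0, 0, 0], 1], [[10, 0, 0], [0, 0, 0], 1], [[15, 0, 0], [0, 0, 0], 1], [[20, 0, 0], [0, 0, 0], 1], [[25, 0, 0], [0, 0, 0], 1], [[30, 0, 0], [0, 0, 0], 1], [[35, -0.1, 0], [0, 0, 0], 1], [[37.7, -0.1, 0], [0, 0, 0], 1]]'

```text
clock: 7.05
tool_pos: [0.4893, 0.0105, 0.1803]
tcp_rot: [-0.0, 0.649, 0.761, 0.0]
contact_force: [1.0, -0.2, 0.1]
grip_width: 0.0939
finger_force: 0.0
```

Emit:
jog_arm --series '[[[0, 0, 1], [0, 0, 0], 1], [[0, 0, 4], [0, 0, 0], 1], [[0, 0, 8], [0, 0, 0], 1], [[0, 0, 11], [0, 0, 0], 1], [[0, 0, 11.6], [0, 0, 0], 1], [[0, 0, 11.6], [0, 0, 0], 1]]'

```text
clock: 7.65
tool_pos: [0.49, 0.0056, 0.0642]
tcp_rot: [-0.0, 0.651, 0.759, -0.001]
contact_force: [0.1, 0.2, 2.0]
grip_width: 0.094
finger_force: 0.0
```

```bash
python3 -c "
from h import *
go(.490,.0065,.065,8.9)
shot('scene','s2.png')"
```

```text
shift [ 0.09  0.01 -0.08] turn [-0.002  0.001 -0.001] at [0.49   0.0056 0.0642] t 7.65 F [0.1 0.2 2. ] q [-0.55  0.43  0.58  2.07 -0.35  0.73  0.4 ]
```

View pics/s2.png

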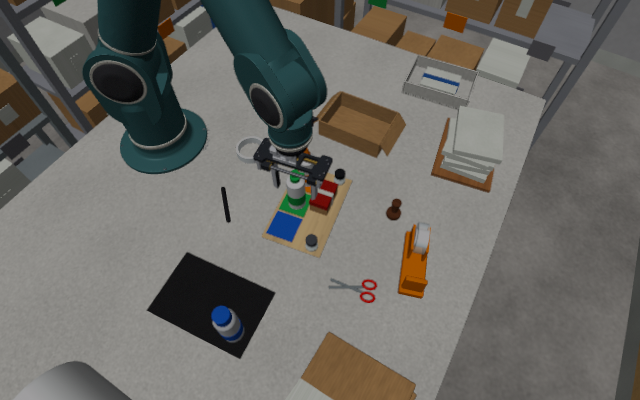

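The can stands upright on the mat at (228,325), and the open fingers straddle the pump bottle at (295,190).

Emit:
jog_arm --series '[[[0, 0, 0], [0, 0, 0], 0], [[0, 0, 0], [0, 0, 0], 0], [[0, 0, 0], [0, 0, 0], -0.5], [[0, 0, 0], [0, 0, 0], -0.5], [[0, 0, 0], [0, 0, 0], -0.5], [[0, 0, 0], [0, 0, 0], -0.5], [[0, 0, 0], [0, 0, 0], -0.5]]' --squeeze 30

```text
clock: 8.4
tool_pos: [0.4904, 0.0065, 0.0646]
tcp_rot: [0.0, 0.65, 0.76, -0.0]
contact_force: [0.2, -0.8, 2.2]
grip_width: 0.047
finger_force: 30.0
```

Emit:
jog_arm --series '[[[0, 0, -1], [0, 0, 0], -0.5], [[0, 0, -3], [0, 0, 0], -0.5], [[-1, -0.5, -5], [0, 0, 0], -0.5], [[-3, -1.4, -6], [0, 0, 0], -0.5], [[-6, -2.8, -6], [0, 0, 0], -0.5], [[-9.5, -4.4, -6], [0, 0, 0], -0.5], [[-13, -6, -6], [0, 0, 0], -0.5], [[-16.5, -7.6, -6], [0, 0, 0], -0.5]]'

```text
clock: 9.2
tool_pos: [0.4394, -0.1705, 0.1248]
tcp_rot: [0.0, 0.65, 0.76, 0.0]
contact_force: [0.5, 0.1, -1.8]
grip_width: 0.0475
finger_force: 30.0
```

Emit:
jog_arm --series '[[[-3.5, -1.6, 0], [0, 0, 0], -0.5], [[-7, -3.2, 0], [0, 0, 0], -0.5], [[-10.5, -4.8, 0], [0, 0, 0], -0.5], [[-14, -6.4, 0], [0, 0, 0], -0.5], [[-17, -7.9, 0], [0, 0, 0], -0.5], [[-19, -8.8, 0], [0, 0, 0], -0.5], [[-20.3, -9.3, 1.5], [0, 0, 0], -0.5], [[-20.3, -9.3, 3], [0, 0, 0], -0.5]]'

```text
clock: 10.0
tool_pos: [0.3783, -0.3857, 0.0944]
tcp_rot: [0.0, 0.652, 0.759, -0.0]
contact_force: [0.5, -0.0, -2.7]
grip_width: 0.0472
finger_force: 30.0
```

```bash
python3 -c "
from h import *
go(.3805,-.3835,.061,8.9)"
```

```text
shift [0.18 0.25 3.34] turn [-0.     0.001 -0.004] at [ 0.3783 -0.3857  0.0944] t 10.0 F [ 0.5 -0.  -2.7] q [ 0.19  0.49  0.69  1.94 -0.41  0.85  1.25]
```

Emit:
jog_arm --series '[[[0, 0, 1.4], [0, 0, 0], -0.5], [[0, 0, 2.5], [0, 0, 0], -0.5], [[0, 0, 3.1], [0, 0, 0], -0.5], [[0, 0, 3.3], [0, 0, 0], -0.5], [[0, 0, 3.4], [0, 0, 0], -0.5], [[0, 0, 3.43], [0, 0, 0], -0.5], [[0, 0, 3.43], [0, 0, 0], -0.5]]'

```text
clock: 10.7
tool_pos: [0.3805, -0.3832, 0.0607]
tcp_rot: [0.0, 0.65, 0.76, 0.0]
contact_force: [-1.2, 0.4, -1.3]
grip_width: 0.0471
finger_force: 30.0
```

Emit:
jog_arm --series '[[[0, 0, 0.05], [0, 0, 0], -0.5], [[0, 0, 0.05], [0, 0, 0], 0.3], [[0, 0, 0.05], [0, 0, 0], 1], [[0, 0, 0.05], [0, 0, 0], 1], [[0, 0, 0.05], [0, 0, 0], 1], [[0, 0, -4], [0, 0, 0], 1], [[0, 0, -8], [0, 0, 0], 1], [[0, 0, -12], [0, 0, 0], 1]]'

```text
clock: 11.5
tool_pos: [0.3798, -0.3831, 0.1817]
tcp_rot: [-0.0, 0.65, 0.76, -0.0]
contact_force: [0.3, 0.0, 0.1]
grip_width: 0.0937
finger_force: 0.0
```

```bash
python3 -c "
from h import *
go(.477,.085,.18,8.9)"
```

```text
shift [44.75 16.81  0.16] turn [-0.001 -0.    -0.001] at [ 0.3798 -0.3831  0.1817] t 11.5 F [0.3 0.  0.1] q [ 0.11  0.37  0.77  1.87 -0.3   1.02  1.16]
```

Emit:
jog_arm --series '[[[4.6, 1.7, 0], [0, 0, 0], 1], [[9.2, 3.4, 0], [0, 0, 0], 1], [[13.8, 5.2, 0], [0, 0, 0], 1], [[18.4, 6.9, 0], [0, 0, 0], 1], [[23, 8.6, 0], [0, 0, 0], 1], [[27.6, 10.4, 0], [0, 0, 0], 1], [[32.2, 12.1, 0], [0, 0, 0], 1], [[36.8, 13.8, 0], [0, 0, 0], 1]]'

```text
clock: 12.3
tool_pos: [0.4598, 0.0039, 0.1806]
tcp_rot: [0.0, 0.65, 0.76, 0.0]
contact_force: [2.2, -0.6, 0.1]
grip_width: 0.0939
finger_force: 0.0
```

Emit:
jog_arm --series '[[[4, 1.5, 0], [0, 0, 0], 1], [[7.9, 2.9, 0], [0, 0, 0], 1], [[7.9, 2.9, 1], [0, 0, 0], 1], [[7.9, 2.9, 4], [0, 0, 0], 1], [[7.9, 2.9, 8], [0, 0, 0], 1], [[7.9, 2.9, 11], [0, 0, 0], 1], [[7.9, 2.9, 11.7], [0, 0, 0], 1], [[7.9, 2.9, 11.7], [0, 0, 0], 1]]'

```text
clock: 13.1
tool_pos: [0.4759, 0.0838, 0.0631]
tcp_rot: [-0.0, 0.65, 0.76, -0.001]
contact_force: [1.2, -0.2, 1.0]
grip_width: 0.0939
finger_force: 0.0
```

```bash
python3 -c "
from h import *
go(.477,.085,.065,8.9)"
```

```text
shift [ 0.11  0.13 -0.2 ] turn [-0.001  0.001 -0.001] at [0.4759 0.0838 0.0631] t 13.1 F [ 1.2 -0.2  1. ] q [-0.64  0.41  0.48  2.09 -0.29  0.71  0.18]
```

Emit:
jog_arm --series '[[[0, 0, 0], [0, 0, 0], 0], [[0, 0, 0], [0, 0, 0], 0], [[0, 0, 0], [0, 0, 0], -0.5], [[0, 0, 0], [0, 0, 0], -0.5], [[0, 0, 0], [0, 0, 0], -0.5], [[0, 0, 0], [0, 0, 0], -0.5], [[0, 0, 0], [0, 0, 0], -0.5]]'

```text
clock: 13.8
tool_pos: [0.4763, 0.0843, 0.0634]
tcp_rot: [0.0, 0.65, 0.76, 0.0]
contact_force: [-0.3, -0.8, 3.3]
grip_width: 0.0476
finger_force: 30.0
```

Emit:
jog_arm --series '[[[0, 0, -1], [0, 0, 0], -0.5], [[0, 0, -3], [0, 0, 0], -0.5], [[-1, -0.2, -5], [0, 0, 0], -0.5], [[-3, -0.6, -6], [0, 0, 0], -0.5], [[-6, -1.3, -6], [0, 0, 0], -0.5], [[-9.5, -2, -6], [0, 0, 0], -0.5], [[-13, -2.8, -6], [0, 0, 0], -0.5], [[-16.5, -3.5, -6], [0, 0, 0], -0.5]]'

```text
clock: 14.6
tool_pos: [0.4667, -0.0855, 0.1239]
tcp_rot: [0.0, 0.65, 0.76, 0.0]
contact_force: [0.8, -0.1, -1.8]
grip_width: 0.0477
finger_force: 30.0
```

Emit:
jog_arm --series '[[[-3.5, -0.7, 0], [0, 0, 0], -0.5], [[-7, -1.5, 0], [0, 0, 0], -0.5], [[-10.5, -2.2, 0], [0, 0, 0], -0.5], [[-14, -3, 0], [0, 0, 0], -0.5], [[-17.5, -3.7, 0], [0, 0, 0], -0.5], [[-19.5, -4.1, 0], [0, 0, 0], -0.5], [[-20.7, -4.4, 1.5], [0, 0, 0], -0.5], [[-20.7, -4.4, 3], [0, 0, 0], -0.5]]'

```text
clock: 15.4
tool_pos: [0.4552, -0.2972, 0.0934]
tcp_rot: [0.001, 0.651, 0.759, -0.0]
contact_force: [0.0, 0.1, -2.4]
grip_width: 0.0473
finger_force: 30.0
```

```bash
python3 -c "
from h import *
go(.457,-.295,.061,8.9)"
```

```text
shift [0.2  0.22 3.24] turn [ 0.     0.001 -0.003] at [ 0.4552 -0.2972  0.0934] t 15.4 F [ 0.   0.1 -2.4] q [ 0.04  0.48  0.61  1.93 -0.36  0.84  0.99]
```

Emit:
jog_arm --series '[[[0, 0, 1.4], [0, 0, 0], -0.5], [[0, 0, 2.5], [0, 0, 0], -0.5], [[0, 0, 3.1], [0, 0, 0], -0.5], [[0, 0, 3.3], [0, 0, 0], -0.5], [[0, 0, 3.4], [0, 0, 0], -0.5], [[0, 0, 3.47], [0, 0, 0], -0.5], [[0, 0, 3.47], [0, 0, 0], -0.5]]'

```text
clock: 16.1
tool_pos: [0.4558, -0.2954, 0.0594]
tcp_rot: [0.0, 0.65, 0.76, 0.0]
contact_force: [-2.8, 2.9, 6.2]
grip_width: 0.0473
finger_force: 30.0
```

Emit:
jog_arm --series '[[[0, 0, 0], [0, 0, 0], 0.3], [[0, 0, 0], [0, 0, 0], 1], [[0, 0, 0], [0, 0, 0], 1], [[0, 0, 0], [0, 0, 0], 1], [[0, 0, -4], [0, 0, 0], 1], [[0, 0, -8], [0, 0, 0], 1], [[0, 0, -12], [0, 0, 0], 1], [[0, 0, -12.1], [0, 0, 0], 1]]'

```text
clock: 16.9
tool_pos: [0.4573, -0.2968, 0.1842]
tcp_rot: [0.003, 0.65, 0.76, 0.001]
contact_force: [0.6, -0.5, -0.1]
grip_width: 0.094
finger_force: 0.0
```

```bash
python3 -c "
from h import *
shot('top','t3.png');shot('scene','s3.png')
a=cv2.imread('pics/t3.png')[120:300,120:520];cv2.imwrite('pics/t3c.png',cv2.resize(a,None,fx=2,fy=2))
go(.5505,.047,.15,8.2)"
```

```text
shift [32.37 14.63  3.03] turn [0.002 0.001 0.012] at [ 0.456  -0.2954  0.1802] t 17.0 F [ 0.3  0.4 -1. ] q [-0.03  0.36  0.68  1.86 -0.26  1.01  0.91]
```

View pics/t3c.png

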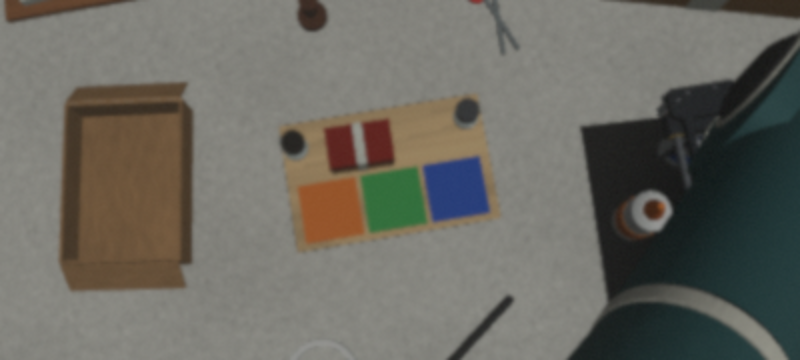

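The crop shows all three cards clear: orange (332,211), green (394,199) and blue (456,189). The box is at (360,145), the carton's inside spans x 80-180 and y 110-260, and the glue bottle stands on the mat at (645,213).

```bash
cat > m3.py <<'E'
from h import *
def rect(P):
    (c,s,a)=cv2.minAreaRect((P[:,:2]*1000).astype(np.float32)); return np.round(c,1),np.round(s,1),round(a,1)
F=[];Rm=[]
for n,f in(('top','t3'),('scene','s3')):
    z=np.load(f'pics/{f}.npz'); p,d,W=z['p'],z['d'],z['W']; hsv=cv2.cvtColor(p,cv2.COLOR_RGB2HSV)
    X,C,uv=cloud(n,p,d,W); H=hsv[uv[:,1],uv[:,0]]
    near=(X[:,0]>.35)&(X[:,0]<.68)&(abs(X[:,1])<.16)
    for c,lo,hi,zz in(('or',7,14,.008),('gr',50,85,.008),('bl',105,130,.008),('red',0,4,.051)):
        h=H[:,0]; m=near&(H[:,1]>(150 if c!='or' else 185))&(((h>=lo)&(h<=hi))|((c=='red')&(h>172)))
        if c=='red': m&=X[:,2]>.045
        k=np.zeros(d.shape,np.uint8); k[uv[m][:,1],uv[m][:,0]]=255
        ct=max(cv2.findContours(k,cv2.RETR_EXTERNAL if c!='red' else cv2.RETR_EXTERNAL,cv2.CHAIN_APPROX_NONE)[0],key=cv2.contourArea).reshape(-1,2) if c!='red' else np.argwhere(k)[:,::-1]
        print(n,c,rect(plane(n,ct,zz,W)),len(ct))
    k=(X[:,0]>.36)&(X[:,0]<.66)&(X[:,1]>.2)&(X[:,1]<.45)&(H[:,1]>70)
    q=X[k]; fl=q[(q[:,2]<.012)&(q[:,2]>-.005)&(abs(q[:,0]-.5095)<.1)&(abs(q[:,1]-.337)<.075)]; print(n,'floor',rect(fl)); F.append(fl)
    rm=q[(q[:,2]>.054)&(q[:,2]<.066)]; print(n,'rim',rect(rm),np.percentile(rm[:,1],[1,99])); Rm.append(rm)
print('floor all',rect(np.vstack(F))); 
E
python3 m3.py
```

```text
top or (array([460.6,  56.7]), array([0., 0.]), 0.0) 1Traceback (most recent call last):
  File "m3.py", line 13, in <module>
    ct=max(cv2.findContours(k,cv2.RETR_EXTERNAL if c!='red' else cv2.RETR_EXTERNAL,cv2.CHAIN_APPROX_NONE)[0],key=cv2.contourArea).reshape(-1,2) if c!='red' else np.argwhere(k)[:,::-1]
       ~~~^^^^^^^^^^^^^^^^^^^^^^^^^^^^^^^^^^^^^^^^^^^^^^^^^^^^^^^^^^^^^^^^^^^^^^^^^^^^^^^^^^^^^^^^^^^^^^^^^^^^^^^^^^^^^^^^^^^^^^^
ValueError: max() iterable argument is empty
```

```bash
python3 - <<'E'
from h import *
for f,pts in(('t3',[(286,225),(317,219),(348,214),(170,215),(215,215),(285,190),(280,240)]),('s3',[(322,180),(300,207),(285,226),(365,120),(320,235)])):
    p=np.load(f'pics/{f}.npz')['p']; h=cv2.cvtColor(p,cv2.COLOR_RGB2HSV); print([h[v,u].tolist() for u,v in pts])
E
sed -i "s/H\[:,1\]>(150 if c!='or' else 185)/H[:,1]>(130 if c!='or' else 165)/; s/'or',7,14/'or',5,13/" m3.py; python3 m3.py
```

```text
[[12, 180, 150], [65, 137, 110], [112, 169, 121], [16, 115, 111], [16, 72, 82], [2, 160, 94], [13, 149, 139]]
[[1, 230, 104], [70, 221, 114], [108, 232, 132], [16, 137, 121], [19, 100, 148]]
top or (array([477.2,  84.2]), array([69.4, 69.8]), 8.7) 103
top gr (array([490. ,   4.7]), array([64.9, 64.9]), 8.8) 98
top bl (array([501.8, -73.8]), array([68., 69.]), 8.7) 102
top red (array([551.3,  45.8]), array([49.9, 75.1]), 7.0) 455
top floor (array([513.1, 336.5]), array([187.8, 148.4]), 0.9)
top rim (array([509.2, 336.5]), array([222.5, 150. ]), 0.7) [0.26140852 0.41118376]
scene or (array([572.9,  34.5]), array([ 4.7, 22.3]), 0.2) 15
scene gr (array([488.1,   5.3]), array([71.2, 70.9]), 9.5) 86
scene bl (array([500.3, -73.4]), array([71.4, 71.2]), 9.0) 90
scene red (array([553.4,  43.9]), array([51.3, 85.6]), 6.6) 406
scene floor (array([509.8, 337.2]), array([197.1, 149.9]), 0.6)
scene rim (array([510.4, 337. ]), array([217.1, 154. ]), 1.0) [0.25996245 0.41308851]
floor all (array([509.8, 337.2]), array([197.1, 149.9]), 0.6)
```

Emit:
jog_arm --series '[[[4.5, 2, 0], [0, 0, 0], 1], [[9, 4, 0], [0, 0, 0], 1], [[13.5, 6.1, 0], [0, 0, 0], 1], [[18, 8.2, 0], [0, 0, 0], 1], [[22.5, 10.2, 0], [0, 0, 0.024], 1], [[27, 12.3, 0], [0, 0, 0.024], 1], [[31.5, 14.4, 0], [0, 0, 0.024], 1], [[32.3, 14.7, 0], [0, 0, 0.024], 1]]'

```text
clock: 17.8
tool_pos: [0.551, 0.0525, 0.1778]
tcp_rot: [-0.001, 0.657, 0.754, -0.001]
contact_force: [-0.2, -0.9, -0.4]
grip_width: 0.0938
finger_force: 0.0
```

Emit:
jog_arm --series '[[[0, 0, 3], [0, 0, 0], 1], [[0, 0, 7], [0, 0, 0], 1], [[0, 0, 10], [0, 0, 0], 1], [[0, 0, 11], [0, 0, 0], 1], [[0, 0, 11], [0, 0, 0], 1]]'

```text
clock: 18.3
tool_pos: [0.5499, 0.0458, 0.0682]
tcp_rot: [-0.001, 0.66, 0.752, -0.001]
contact_force: [1.0, 1.4, 0.8]
grip_width: 0.0941
finger_force: 0.0
```

```bash
python3 -c "
from h import *
go(.5515,.046,.013,7.5)
shot('wrist','w4.png')"
```

```text
shift [0.01 0.18 5.52] turn [-0.003  0.001 -0.   ] at [0.5499 0.0458 0.0682] t 18.3 F [1.  1.4 0.8] q [-0.53  0.51  0.49  1.92 -0.32  0.8   0.27]
```

View pics/w4.png

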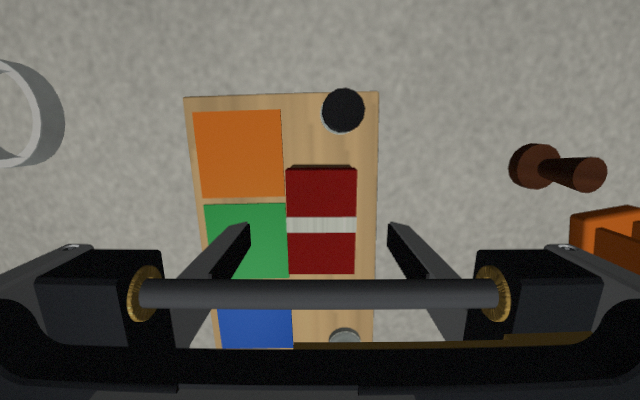

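The wrist view shows the box's lid at (321,220) midway between the fingers, square to them, and clear of both jars at (343,110) and (344,335).

```bash
python3 - <<'E'
from h import *
z=np.load('pics/w4.npz'); p,d,W=z['p'],z['d'],z['W']
X,C,uv=cloud('wrist',p,d,W); H=cv2.cvtColor(p,cv2.COLOR_RGB2HSV)[uv[:,1],uv[:,0]]
m=((H[:,0]<5)|(H[:,0]>172))&(H[:,1]>130)&(X[:,2]>.046)&(X[:,2]<.058)&(abs(uv[:,0]-321)<50)&(uv[:,1]>150)&(uv[:,1]<278)
print(cv2.minAreaRect((plane('wrist',uv[m],.051,W)[:,:2]*1000).astype(np.float32)))
E
```

```text
((551.2559814453125, 48.979026794433594), (51.1600227355957, 82.28911590576172), 7.710984706878662)
```

Emit:
jog_arm --series '[[[0, 0.1, 2.5], [0, 0, 0], 1], [[0, 0.1, 4.5], [0, 0, 0], 1], [[0, 0.1, 5.4], [0, 0, 0], 1], [[0, 0.1, 5.5], [0, 0, 0], 0], [[0, 0.1, 5.5], [0, 0, 0], -0.4], [[0, 0.1, 5.5], [0, 0, 0], -0.5], [[0, 0.1, 5.5], [0, 0, 0], -0.5], [[0, 0.1, 5.5], [0, 0, 0], -0.5]]'

```text
clock: 19.15
tool_pos: [0.5522, 0.0466, 0.0151]
tcp_rot: [0.0, 0.659, 0.752, 0.0]
contact_force: [0.0, 0.9, 0.3]
grip_width: 0.0576
finger_force: 0.0
```

Emit:
jog_arm --series '[[[0, 0, 0], [0, 0, 0], -0.5], [[0, 0, -1], [0, 0, 0], -0.5], [[0, 0, -4], [0, 0, 0], -0.5], [[0, 0, -8], [0, 0, 0], -0.5], [[0, 0, -12], [0, 0, 0], -0.5], [[0, 0, -12], [0, 0, 0], -0.5]]'

```text
clock: 19.75
tool_pos: [0.5543, 0.0465, 0.1398]
tcp_rot: [0.002, 0.659, 0.752, 0.003]
contact_force: [-0.3, -0.2, -1.6]
grip_width: 0.0498
finger_force: 30.0
```

```bash
python3 -c "
from h import *
go(.510,.337,.132,90.8)"
```

```text
shift [29.38 -0.62  0.8 ] turn [ 0.006  0.004 -1.454] at [0.5543 0.0465 0.1398] t 19.75 F [-0.3 -0.2 -1.6] q [-0.57  0.41  0.54  1.87 -0.26  0.93  0.22]
```

Emit:
jog_arm --series '[[[2, 0, 0], [0, 0, -0.1], -0.5], [[5, -0.1, 0], [0, 0, -0.24], -0.5], [[8.5, -0.2, 0], [0, 0, -0.38], -0.5], [[12, -0.2, 0], [0, 0, -0.52], -0.5], [[15.5, -0.3, 0], [0, 0, -0.66], -0.5], [[19, -0.4, 0], [0, 0, -0.8], -0.5], [[22.5, -0.5, 0], [0, 0, -0.94], -0.5], [[25.5, -0.5, 0], [0, 0, -1.08], -0.5]]'

```text
clock: 20.55
tool_pos: [0.5128, 0.3004, 0.1343]
tcp_rot: [-0.0, 0.176, 0.984, -0.0]
contact_force: [-0.2, -0.4, -0.9]
grip_width: 0.0499
finger_force: 30.0
```

```bash
python3 -c "
from h import *
go(.510,.337,.132,90.8)"
```

```text
shift [1.53 3.34 0.23] turn [-0.    -0.001 -0.367] at [0.5128 0.3004 0.1343] t 20.55 F [-0.2 -0.4 -0.9] q [-0.76  0.45  0.23  1.77 -0.12  0.95  0.74]
```

Emit:
jog_arm --series '[[[0.7, 1.6, 0], [0, 0, -0.14], -0.5], [[1.3, 2.9, 0], [0, 0, -0.27], -0.5], [[1.5, 3.4, 0], [0, 0, -0.367], -0.5], [[1.5, 3.4, 2], [0, 0, -0.367], -0.5], [[1.5, 3.4, 5], [0, 0, -0.367], -0.5], [[1.5, 3.4, 7.5], [0, 0, -0.367], -0.5], [[1.5, 3.4, 9], [0, 0, -0.367], -0.5], [[1.5, 3.4, 9], [0, 0, -0.367], -0.5]]'

```text
clock: 21.35
tool_pos: [0.5106, 0.335, 0.0427]
tcp_rot: [-0.001, -0.004, 1.0, -0.001]
contact_force: [0.5, -0.3, -0.6]
grip_width: 0.05
finger_force: 30.0
```

```bash
python3 -c "
from h import *
go(.510,.337,.0115,90.8)"
```

```text
shift [0.05 0.21 3.12] turn [-0.002 -0.003 -0.007] at [0.5106 0.335  0.0427] t 21.35 F [ 0.5 -0.3 -0.6] q [-0.73  0.59  0.13  1.77 -0.1   0.79  1.03]
```

Emit:
jog_arm --series '[[[0, 0.1, 1.5], [0, 0, 0], -0.5], [[0, 0.1, 2.4], [0, 0, 0], -0.5], [[0, 0.1, 2.8], [0, 0, 0], -0.5], [[0, 0.1, 3], [0, 0, 0], -0.5], [[0, 0.1, 3.1], [0, 0, 0], -0.5], [[0, 0.1, 3.1], [0, 0, 0], -0.5]]'

```text
clock: 21.95
tool_pos: [0.5118, 0.3369, 0.0138]
tcp_rot: [0.0, -0.004, 1.0, 0.0]
contact_force: [-0.0, -0.5, -0.6]
grip_width: 0.0498
finger_force: 30.0
```

Small further lowering until contact shows.

Emit:
jog_arm --series '[[[0, 0, 0.1], [0, 0, 0], -0.5], [[0, 0, 0.15], [0, 0, 0], -0.5], [[0, 0, 0.15], [0, 0, 0], -0.5]]'

```text
clock: 22.25
tool_pos: [0.5119, 0.3369, 0.0128]
tcp_rot: [0.0, -0.004, 1.0, 0.0]
contact_force: [-2.8, -2.0, 8.8]
grip_width: 0.05
finger_force: 30.0
```

Emit:
jog_arm --series '[[[0, 0, -0.03], [0, 0, 0], 0.2], [[0, 0, -0.03], [0, 0, 0], 0.5], [[0, 0, -0.03], [0, 0, 0], 0.5], [[0, 0, -0.03], [0, 0, 0], 0.5], [[0, 0, -3], [0, 0, 0], 0.5], [[0, 0, -7], [0, 0, 0], 0.5], [[0, 0, -12], [0, 0, 0], 1], [[0, 0, -17], [0, 0, 0], 1]]'

```text
clock: 23.05
tool_pos: [0.5113, 0.3365, 0.1837]
tcp_rot: [-0.0, -0.004, 1.0, -0.0]
contact_force: [0.6, -0.4, 0.5]
grip_width: 0.0832
finger_force: 0.0
```

Emit:
jog_arm --series '[[[-3, -5, 0], [0, 0, 0.13], 1], [[-5, -10, 0], [0, 0, 0.27], 1], [[-6, -15, 0], [0, 0, 0.42], 1], [[-6, -20, 0], [0, 0, 0.56], 1], [[-6, -25, 0], [0, 0, 0.71], 1], [[-6, -30, 0], [0, 0, 0.85], 1], [[-6, -35, 0], [0, 0, 1], 1], [[-6, -40, 0], [0, 0, 1.15], 1]]'

```text
clock: 23.85
tool_pos: [0.5741, -0.0521, 0.1823]
tcp_rot: [0.0, 0.543, 0.84, 0.0]
contact_force: [1.2, -0.2, -0.4]
grip_width: 0.0941
finger_force: 0.0
```

```bash
python3 - <<'E'
from h import *
shot('top','t5.png');shot('scene','s5.png')
z=np.load('pics/t5.npz'); p,d,W=z['p'],z['d'],z['W']
a=p[140:300,130:530,::-1];cv2.imwrite('pics/t5c.png',cv2.resize(a,None,fx=2,fy=2))
X,C,uv=cloud('top',p,d,W); H=cv2.cvtColor(p,cv2.COLOR_RGB2HSV)[uv[:,1],uv[:,0]]
m=((H[:,0]<5)|(H[:,0]>172))&(H[:,1]>130)&(abs(X[:,0]-.51)<.1)&(abs(X[:,1]-.337)<.075)
print(cv2.minAreaRect((plane('top',uv[m],.049,W)[:,:2]*1000).astype(np.float32)),np.median(X[m][:,2]))
go(.4558,-.2954,.18,8.9)
s=np.load('pics/s5.npz'); XS=cloud('scene',s['p'],s['d'],s['W'])[0]
from scipy.optimize import least_squares
for n,c,rad in(('glue',(.4558,-.2954),.024),('pump',(.3805,-.383),.024),('can',(.5498,-.366),.025)):
    m=(np.hypot(XS[:,0]-c[0],XS[:,1]-c[1])<.036)&(XS[:,2]>.02)&(XS[:,2]<.095); P=XS[m]
    if len(P)>20:
        f=least_squares(lambda v:np.hypot(P[:,0]-v[0],P[:,1]-v[1])-rad,c,loss='soft_l1',f_scale=.002); print(n,(f.x*1000).round(1),len(P),round(1000*np.abs(f.fun).mean(),1))
E
```

```text
((510.540771484375, 333.04656982421875), (80.62908935546875, 50.504615783691406), 2.202371835708618) 0.04960668829799986
shift [-17.03 -20.36   0.31] turn [-0.     0.003  0.259] at [ 0.5737 -0.0576  0.1826] t 23.95 F [-0.1  0.4 -0.5] q [-0.36  0.39  0.52  1.78 -0.22  1.03  0.65]
glue [ 454.2 -293.6] 290 0.6
pump [ 379.4 -382.7] 324 0.6
can [ 548.4 -364.3] 244 0.5
```

View pics/t5c.png

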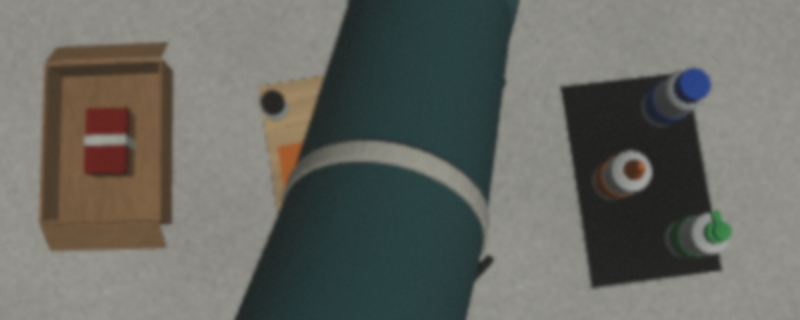

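The crop shows the box lying lid up in the middle of the carton at (107,141). All three supplies stand on the mat: can (680,97), glue (622,174) and pump (695,237).

Emit:
jog_arm --series '[[[-3, -3.5, 0], [0, 0, 0.1], 1], [[-6, -7, 0], [0, 0, 0.2], 1], [[-9, -10.7, 0], [0, 0, 0.259], 1], [[-12, -14.3, 0], [0, 0, 0.259], 1], [[-15, -18, 0], [0, 0, 0.259], 1], [[-17, -20.3, 0.2], [0, 0, 0.259], 1], [[-17, -20.3, 0.5], [0, 0, 0.259], 1], [[-17, -20.3, 1], [0, 0, 0.259], 1]]'

```text
clock: 24.75
tool_pos: [0.4603, -0.2893, 0.172]
tcp_rot: [0.0, 0.645, 0.764, 0.0]
contact_force: [0.1, 0.7, -0.6]
grip_width: 0.0939
finger_force: 0.0
```

```bash
python3 -c "
from h import *
go(.4555,-.295,.061,8.9)"
```

```text
shift [-0.48 -0.57 11.1 ] turn [0.    0.    0.013] at [ 0.4603 -0.2893  0.172 ] t 24.75 F [ 0.1  0.7 -0.6] q [-0.02  0.36  0.65  1.87 -0.26  0.99  0.91]
```

Emit:
jog_arm --series '[[[-0.3, -0.3, 1], [0, 0, 0], 1], [[-0.3, -0.3, 4], [0, 0, 0], 1], [[-0.3, -0.3, 8], [0, 0, 0], 1], [[-0.3, -0.3, 10.5], [0, 0, 0], 1], [[-0.3, -0.3, 11.1], [0, 0, 0], 1], [[-0.3, -0.3, 11.1], [0, 0, 0], 1], [[-0.3, -0.3, 11.1], [0, 0, 0], 1]]'

```text
clock: 25.45
tool_pos: [0.4585, -0.2927, 0.0621]
tcp_rot: [0.001, 0.645, 0.764, 0.0]
contact_force: [1.2, 0.6, 0.6]
grip_width: 0.0942
finger_force: 0.0
```

Emit:
jog_arm --series '[[[-0.2, -0.3, 0], [0, 0, 0.013], 1], [[-0.2, -0.3, 0], [0, 0, 0.013], 0], [[-0.2, -0.3, 0], [0, 0, 0.013], 0], [[-0.2, -0.3, 0], [0, 0, 0.013], -0.5], [[-0.2, -0.3, 0], [0, 0, 0.013], -0.5], [[-0.2, -0.3, 0], [0, 0, 0.013], -0.5], [[-0.2, -0.3, 0], [0, 0, 0.013], -0.5], [[-0.2, -0.3, 0], [0, 0, 0.013], -0.5]]' --squeeze 30

```text
clock: 26.25
tool_pos: [0.4552, -0.2951, 0.0611]
tcp_rot: [-0.0, 0.65, 0.76, -0.0]
contact_force: [0.2, 0.2, 0.0]
grip_width: 0.0478
finger_force: 30.0
```

```bash
python3 -c "
from h import *
go(.4777,.0845,.066,8.9)"
```

```text
shift [37.15  8.12 -0.5 ] turn [-0.     0.     0.001] at [ 0.4552 -0.2951  0.0611] t 26.25 F [0.2 0.2 0. ] q [ 0.06  0.52  0.57  1.95 -0.39  0.78  1.02]
```

Emit:
jog_arm --series '[[[0, 0, -1], [0, 0, 0], -0.5], [[0, 0, -3], [0, 0, 0], -0.5], [[1, 0.2, -5], [0, 0, 0], -0.5], [[3, 0.6, -6], [0, 0, 0], -0.5], [[6, 1.3, -6], [0, 0, 0], -0.5], [[9.5, 2, -6], [0, 0, 0], -0.5], [[13, 2.8, -6], [0, 0, 0], -0.5], [[16.5, 3.6, -6], [0, 0, 0], -0.5]]'

```text
clock: 27.05
tool_pos: [0.465, -0.1252, 0.1217]
tcp_rot: [0.0, 0.65, 0.76, 0.0]
contact_force: [0.5, 0.2, -2.8]
grip_width: 0.0476
finger_force: 30.0
```

Emit:
jog_arm --series '[[[3.5, 0.7, 0], [0, 0, 0], -0.5], [[7, 1.5, 0], [0, 0, 0], -0.5], [[10.5, 2.3, 0], [0, 0, 0], -0.5], [[14, 3, 0], [0, 0, 0], -0.5], [[17.5, 3.8, 0], [0, 0, 0], -0.5], [[19.7, 4.3, 0], [0, 0, 0], -0.5], [[20.65, 4.5, 0.5], [0, 0, 0], -0.5], [[20.65, 4.5, 2.5], [0, 0, 0], -0.5]]'

```text
clock: 27.85
tool_pos: [0.4786, 0.0859, 0.0972]
tcp_rot: [0.001, 0.649, 0.761, 0.001]
contact_force: [-0.0, -1.1, -4.5]
grip_width: 0.0478
finger_force: 30.0
```

```bash
python3 -c "
from h import *
go(.4777,.0845,.066,8.9)"
```

```text
shift [-0.13 -0.12  3.12] turn [ 0.003 -0.001  0.003] at [0.4786 0.0859 0.0972] t 27.85 F [-0.  -1.1 -4.5] q [-0.68  0.35  0.52  2.07 -0.25  0.78  0.15]
```

Emit:
jog_arm --series '[[[0, 0, 1.4], [0, 0, 0], -0.5], [[0, 0, 2.3], [0, 0, 0], -0.5], [[0, 0, 2.8], [0, 0, 0], -0.5], [[0, 0, 3], [0, 0, 0], -0.5], [[0, 0, 3.1], [0, 0, 0], -0.5], [[0, 0, 3.15], [0, 0, 0], -0.5], [[0, 0, 3.15], [0, 0, 0], -0.5]]'

```text
clock: 28.55
tool_pos: [0.4778, 0.0844, 0.065]
tcp_rot: [0.0, 0.65, 0.76, 0.0]
contact_force: [-2.2, -1.9, 2.8]
grip_width: 0.0477
finger_force: 30.0
```

Emit:
jog_arm --series '[[[0, 0, 0], [0, 0, 0], 0.3], [[0, 0, 0], [0, 0, 0], 1], [[0, 0, 0], [0, 0, 0], 1], [[0, 0, 0], [0, 0, 0], 1], [[0, 0, -4], [0, 0, 0], 1], [[0, 0, -8], [0, 0, 0], 1], [[0, 0, -12], [0, 0, 0], 1], [[-1, -0.3, -12], [0, 0, 0], 1]]'

```text
clock: 29.35
tool_pos: [0.4783, 0.0753, 0.1889]
tcp_rot: [0.001, 0.649, 0.761, 0.003]
contact_force: [0.1, 0.5, -0.8]
grip_width: 0.0938
finger_force: 0.0
```

Emit:
jog_arm --series '[[[-4.6, -1.7, 0], [0, 0, 0], 1], [[-9.2, -3.4, 0], [0, 0, 0], 1], [[-13.8, -5.2, 0], [0, 0, 0], 1], [[-18.4, -6.9, 0], [0, 0, 0], 1], [[-23, -8.6, 0], [0, 0, 0], 1], [[-27.6, -10.4, 0], [0, 0, 0], 1], [[-32.2, -12.1, 0], [0, 0, 0], 1], [[-36.8, -13.9, 0], [0, 0, 0], 1]]'

```text
clock: 30.15
tool_pos: [0.3952, -0.3127, 0.1844]
tcp_rot: [0.0, 0.65, 0.76, 0.0]
contact_force: [0.8, 0.8, 0.3]
grip_width: 0.0943
finger_force: 0.0
```

Emit:
jog_arm --series '[[[-4, -1.5, 0], [0, 0, 0], 1], [[-6.7, -2.6, 0], [0, 0, 0], 1], [[-6.8, -2.7, 0], [0, 0, 0], 1], [[-6.8, -2.7, 0], [0, 0, 0], 1]]'

```text
clock: 30.55
tool_pos: [0.3791, -0.3827, 0.1841]
tcp_rot: [-0.0, 0.65, 0.76, -0.0]
contact_force: [0.1, 0.2, -0.8]
grip_width: 0.0939
finger_force: 0.0
```

```bash
python3 -c "
from h import *
go(.3805,-.3832,.061,8.9)"
```

```text
shift [-0.07  0.14 12.31] turn [-0.001 -0.    -0.001] at [ 0.3791 -0.3827  0.1841] t 30.55 F [ 0.1  0.2 -0.8] q [ 0.08  0.38  0.82  1.87 -0.32  1.03  1.18]
```

Emit:
jog_arm --series '[[[0, 0, 3], [0, 0, 0], 1], [[0, 0, 7], [0, 0, 0], 1], [[0, 0, 10.5], [0, 0, 0], 1], [[0, 0, 12], [0, 0, 0], 1], [[0, 0, 12.4], [0, 0, 0], 1], [[0, 0, 12.4], [0, 0, 0], 1], [[0, 0, 12.4], [0, 0, 0], 0.5]]'

```text
clock: 31.25
tool_pos: [0.3806, -0.3828, 0.062]
tcp_rot: [0.001, 0.65, 0.76, 0.0]
contact_force: [0.7, -0.1, -0.4]
grip_width: 0.089
finger_force: 0.0
```

Emit:
jog_arm --series '[[[0, 0, 0], [0, 0, 0], 0], [[0, 0, 0], [0, 0, 0], -0.5], [[0, 0, 0], [0, 0, 0], -0.5], [[0, 0, 0], [0, 0, 0], -0.5], [[0, 0, 0], [0, 0, 0], -0.5], [[0, 0, 0], [0, 0, 0], -0.5]]'

```text
clock: 31.85
tool_pos: [0.3799, -0.3824, 0.0606]
tcp_rot: [0.0, 0.65, 0.76, -0.0]
contact_force: [-0.2, 0.6, 1.1]
grip_width: 0.0473
finger_force: 30.0
```

```bash
python3 -c "
from h import *
go(.490,.005,.065,8.9)"
```

```text
shift [36.56 16.9  -0.44] turn [0.    0.    0.001] at [ 0.3799 -0.3824  0.0606] t 31.85 F [-0.2  0.6  1.1] q [ 0.19  0.55  0.69  1.96 -0.49  0.8   1.31]
```

Emit:
jog_arm --series '[[[0, 0, -1], [0, 0, 0], -0.5], [[0, 0, -3], [0, 0, 0], -0.5], [[1, 0.4, -5], [0, 0, 0], -0.5], [[3, 1.4, -6], [0, 0, 0], -0.5], [[6, 2.8, -6], [0, 0, 0], -0.5], [[9.5, 4.4, -6], [0, 0, 0], -0.5], [[13, 6, -6], [0, 0, 0], -0.5], [[16.5, 7.6, -6], [0, 0, 0], -0.5]]'

```text
clock: 32.65
tool_pos: [0.4294, -0.2062, 0.1212]
tcp_rot: [0.0, 0.65, 0.76, 0.0]
contact_force: [1.3, 0.7, -2.0]
grip_width: 0.0472
finger_force: 30.0
```

Emit:
jog_arm --series '[[[3.5, 1.6, 0], [0, 0, 0], -0.5], [[7, 3.2, 0], [0, 0, 0], -0.5], [[10.5, 4.9, 0], [0, 0, 0], -0.5], [[14, 6.5, 0], [0, 0, 0], -0.5], [[17, 7.9, 0], [0, 0, 0], -0.5], [[19, 8.8, 0], [0, 0, 0], -0.5], [[20.05, 9.3, 0.5], [0, 0, 0], -0.5], [[20.05, 9.3, 2.5], [0, 0, 0], -0.5]]'

```text
clock: 33.45
tool_pos: [0.4913, 0.0063, 0.0965]
tcp_rot: [0.001, 0.649, 0.761, 0.001]
contact_force: [0.3, -0.4, -3.8]
grip_width: 0.0475
finger_force: 30.0
```

```bash
python3 -c "
from h import *
go(.490,.005,.065,8.9)"
```

```text
shift [-0.11 -0.16  3.15] turn [ 0.003 -0.     0.003] at [0.4913 0.0063 0.0965] t 33.45 F [ 0.3 -0.4 -3.8] q [-0.65  0.4   0.69  2.06 -0.35  0.8   0.41]
```

Emit:
jog_arm --series '[[[0, 0, 1.4], [0, 0, 0], -0.5], [[0, 0, 2.3], [0, 0, 0], -0.5], [[0, 0, 2.8], [0, 0, 0], -0.5], [[0, 0, 3], [0, 0, 0], -0.5], [[0, 0, 3.1], [0, 0, 0], -0.5], [[0, 0, 3.13], [0, 0, 0], -0.5], [[0, 0, 3.13], [0, 0, 0], -0.5]]'

```text
clock: 34.15
tool_pos: [0.4902, 0.0049, 0.0646]
tcp_rot: [0.0, 0.65, 0.76, 0.0]
contact_force: [-0.1, -1.0, -0.5]
grip_width: 0.0474
finger_force: 30.0
```

Emit:
jog_arm --series '[[[0, 0, 0.05], [0, 0, 0], -0.5], [[0, 0, 0.05], [0, 0, 0], 0.3], [[0, 0, 0.05], [0, 0, 0], 1], [[0, 0, 0.05], [0, 0, 0], 1], [[0, 0, 0.05], [0, 0, 0], 1], [[0, 0, -4], [0, 0, 0], 1], [[0, 0, -8], [0, 0, 0], 1], [[0, 0, -12], [0, 0, 0], 1]]'

```text
clock: 34.95
tool_pos: [0.4896, 0.0046, 0.1856]
tcp_rot: [-0.0, 0.65, 0.76, -0.0]
contact_force: [1.0, 0.7, 1.0]
grip_width: 0.0937
finger_force: 0.0
```

Emit:
jog_arm --series '[[[-5, 0, 0], [0, 0, 0], 1], [[-10, 0, 0], [0, 0, 0], 1], [[-15, 0, 0], [0, 0, 0], 1], [[-20, 0, 0], [0, 0, 0], 1], [[-25, 0.1, 0], [0, 0, 0], 1], [[-30, 0.1, 0], [0, 0, 0], 1], [[-34.5, 0.1, 0], [0, 0, 0], 1], [[-37.5, 0.1, 0], [0, 0, 0], 1]]'

```text
clock: 35.75
tool_pos: [0.5486, -0.3687, 0.184]
tcp_rot: [-0.0, 0.651, 0.759, -0.001]
contact_force: [-0.8, 0.4, -0.6]
grip_width: 0.094
finger_force: 0.0
```

Emit:
jog_arm --series '[[[0, 0, 0], [0, 0, 0], 1], [[0, 0, 0], [0, 0, 0], 1]]'

```text
clock: 35.95
tool_pos: [0.5489, -0.3656, 0.1838]
tcp_rot: [-0.0, 0.65, 0.76, -0.0]
contact_force: [0.2, 0.3, -0.3]
grip_width: 0.0938
finger_force: 0.0
```

```bash
python3 -c "
from h import *
go(.5497,-.366,.0614,8.9)"
```

```text
shift [-0.05  0.09 12.24] turn [-0.001 -0.    -0.   ] at [ 0.5489 -0.3656  0.1838] t 35.95 F [ 0.2  0.3 -0.3] q [ 0.03  0.61  0.76  1.56 -0.44  1.15  1.04]
```

Emit:
jog_arm --series '[[[0, 0.1, 3], [0, 0, 0], 1], [[0, 0.1, 7], [0, 0, 0], 1], [[0, 0.1, 10.5], [0, 0, 0], 1], [[0, 0.1, 12], [0, 0, 0], 1], [[0, 0.1, 12.3], [0, 0, 0], 1], [[0, 0.1, 12.3], [0, 0, 0], 1], [[0, 0.1, 12.3], [0, 0, 0], 0.5]]'

```text
clock: 36.65
tool_pos: [0.5511, -0.3655, 0.0631]
tcp_rot: [0.001, 0.65, 0.76, 0.0]
contact_force: [-0.2, -1.0, -0.2]
grip_width: 0.0889
finger_force: 0.0
```

Emit:
jog_arm --series '[[[0, 0, 0], [0, 0, 0], 0], [[0, 0, 0], [0, 0, 0], -0.5], [[0, 0, 0], [0, 0, 0], -0.5], [[0, 0, 0], [0, 0, 0], -0.5], [[0, 0, 0], [0, 0, 0], -0.5], [[0, 0, 0], [0, 0, 0], -0.5]]'

```text
clock: 37.25
tool_pos: [0.5502, -0.3652, 0.0613]
tcp_rot: [0.0, 0.65, 0.76, -0.0]
contact_force: [0.4, 0.2, 1.7]
grip_width: 0.0492
finger_force: 30.0
```

```bash
python3 -c "
from h import *
go(.502,-.0735,.065,8.9)"
```

```text
shift [29.57 -0.23 -0.37] turn [-0.     0.     0.001] at [ 0.5502 -0.3652  0.0613] t 37.25 F [0.4 0.2 1.7] q [ 0.08  0.74  0.68  1.64 -0.54  0.95  1.11]
```

Emit:
jog_arm --series '[[[0, 0, -1], [0, 0, 0], -0.5], [[0, 0, -3], [0, 0, 0], -0.5], [[1, 0, -5], [0, 0, 0], -0.5], [[3, 0, -6], [0, 0, 0], -0.5], [[6, 0, -6], [0, 0, 0], -0.5], [[9.5, -0.1, -6], [0, 0, 0], -0.5], [[13, -0.1, -6], [0, 0, 0], -0.5], [[16.5, -0.1, -6], [0, 0, 0], -0.5]]'

```text
clock: 38.05
tool_pos: [0.5232, -0.2011, 0.1218]
tcp_rot: [0.0, 0.65, 0.76, 0.0]
contact_force: [0.7, 0.2, -2.6]
grip_width: 0.0494
finger_force: 30.0
```

Emit:
jog_arm --series '[[[3.5, 0, 0], [0, 0, 0], -0.5], [[7, 0, 0], [0, 0, 0], -0.5], [[9.8, -0.1, 0], [0, 0, 0], -0.5], [[11.8, -0.1, 0], [0, 0, 0], -0.5], [[12.8, -0.1, 0], [0, 0, 0], -0.5], [[13.1, -0.1, 0.5], [0, 0, 0], -0.5], [[13.1, -0.1, 2], [0, 0, 0], -0.5], [[13.1, -0.1, 2.5], [0, 0, 0], -0.5]]'

```text
clock: 38.85
tool_pos: [0.5016, -0.074, 0.0946]
tcp_rot: [-0.0, 0.65, 0.76, -0.001]
contact_force: [-0.2, -0.6, -2.6]
grip_width: 0.0493
finger_force: 30.0
```

```bash
python3 -c "
from h import *
go(.502,-.0735,.065,8.9)"
```

```text
shift [0.05 0.06 2.96] turn [-0.002  0.    -0.   ] at [ 0.5016 -0.074   0.0946] t 38.85 F [-0.2 -0.6 -2.6] q [-0.53  0.45  0.76  2.02 -0.42  0.83  0.62]
```

Emit:
jog_arm --series '[[[0, 0, 1.4], [0, 0, 0], -0.5], [[0, 0, 2.3], [0, 0, 0], -0.5], [[0, 0, 2.8], [0, 0, 0], -0.5], [[0, 0, 3], [0, 0, 0], -0.5], [[0, 0, 3.1], [0, 0, 0], -0.5], [[0, 0, 3.15], [0, 0, 0], -0.5], [[0, 0, 3.15], [0, 0, 0], -0.5]]'

```text
clock: 39.55
tool_pos: [0.5023, -0.0733, 0.0653]
tcp_rot: [0.0, 0.65, 0.76, 0.0]
contact_force: [-2.6, -1.0, 3.0]
grip_width: 0.0495
finger_force: 30.0
```

Contact made: release, rise, move clear over the mat and look.

Emit:
jog_arm --series '[[[0, 0, 0], [0, 0, 0], 0.3], [[0, 0, 0], [0, 0, 0], 1], [[0, 0, 0], [0, 0, 0], 1], [[0, 0, 0], [0, 0, 0], 1], [[0, 0, -4], [0, 0, 0], 1], [[0, 0, -8], [0, 0, 0], 1], [[0, 0, -12], [0, 0, 0], 1], [[0, 0, -13], [0, 0, 0], 1]]'

```text
clock: 40.35
tool_pos: [0.5037, -0.0735, 0.1983]
tcp_rot: [0.002, 0.65, 0.76, 0.002]
contact_force: [-0.3, 0.8, -0.6]
grip_width: 0.0941
finger_force: 0.0
```

Emit:
jog_arm --series '[[[-5, -1, 0], [0, 0, 0], 1], [[-10, -2, 0], [0, 0, 0], 1], [[-15, -3, 0], [0, 0, 0], 1], [[-20, -4, 0], [0, 0, 0], 1], [[-24, -5, 0], [0, 0, 0], 1], [[-26, -5, 0], [0, 0, 0], 1], [[-26, -5, 0], [0, 0, 0], 1], [[-26, -5, 0], [0, 0, 0], 1]]'

```text
clock: 41.15
tool_pos: [0.493, -0.3376, 0.1941]
tcp_rot: [-0.0, 0.65, 0.76, -0.0]
contact_force: [1.2, -0.3, 0.4]
grip_width: 0.0938
finger_force: 0.0
```

```bash
python3 - <<'E'
from h import *
from scipy.optimize import least_squares
p,d=shot('scene','s6.png'); XS=cloud('scene',p,d)[0]; shot('top','t6.png')
cv2.imwrite('pics/s6c.png',cv2.resize(cv2.imread('pics/s6.png')[70:290,200:500],None,fx=2.5,fy=2.5))
cv2.imwrite('pics/t6c.png',cv2.resize(cv2.imread('pics/t6.png')[140:290,130:400],None,fx=2.5,fy=2.5))
for n,c,rad in(('glue',(.4771,.084),.024),('pump',(.4893,.005),.024),('can',(.5013,-.0737),.025)):
    m=(np.hypot(XS[:,0]-c[0],XS[:,1]-c[1])<.036)&(XS[:,2]>.02)&(XS[:,2]<.095); P=XS[m]
    f=least_squares(lambda v:np.hypot(P[:,0]-v[0],P[:,1]-v[1])-rad,c,loss='soft_l1',f_scale=.002); print(n,(f.x*1000).round(1),len(P),round(1000*np.abs(f.fun).mean(),1))
go(.4,-.3,.2,9)
E
```

```text
glue [478.7  85.4] 245 0.8
pump [491.3   3.9] 248 0.7
can [502.5 -73. ] 280 0.6
shift [ 5.07 -8.67 -0.55] turn [-0.    -0.001  0.   ] at [ 0.4936 -0.3365  0.1945] t 41.25 F [ 0.2  0.1 -0. ] q [-0.08  0.5   0.85  1.72 -0.41  1.11  1.05]
```

View pics/s6c.png

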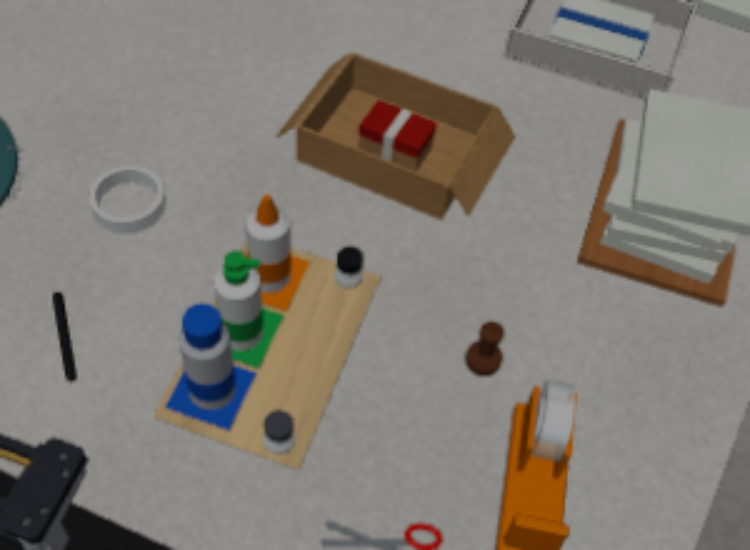

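View pics/t6c.png

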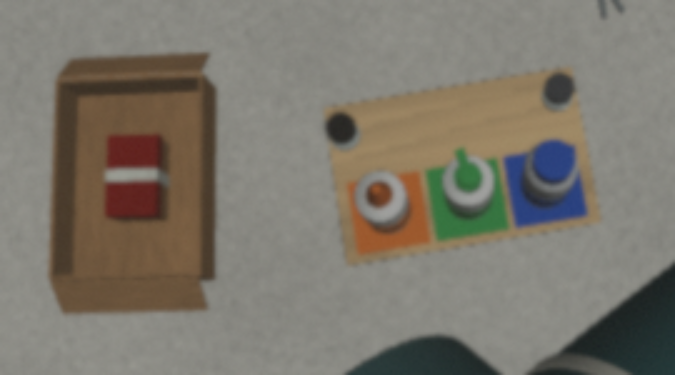

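In the scene crop, the glue bottle (268,250), pump bottle (238,305) and can (207,360) stand upright on their own cards, each within about 4 mm of the middle. The box lies lid up in the carton in both crops, at (397,133) and (135,177).

```bash
python3 -c "
from bench import r
print(r.job_done())"
```

```text
the job is handed in; nothing more can be done
None
```

The job is handed in after about 41 s of robot time: the gift box lies lid up in the middle of the carton, and the pump bottle, glue bottle and can stand upright on their own cards, about 4 mm or less off centre by camera.

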